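# Restock the lane that has run down

### The job

Two of the rack's three lanes are full; the third has only one single tin at its back. Slide the spare tin that lies in front of the rack along the table, without lifting or tipping it, into the lane that has room until it is up against the tin already there. Leave the full lanes' packs, the mug, the tape roll and the stapler where they are.

Things in the scene. Friction and masses are not known exactly. Their poses are not given: they have to be found in the camera images.
- rack: Grey steel rack fixed to the table. Three lanes along its own x, centred at own y = -90, 0, +90 mm, each 84 mm wide between dividers 22 mm high, 6 mm thick; no floor (tins stand on the table); open front at own x = -78 mm, 35 mm high back stop with its inner face at own x = +80 mm. Origin: on the table, on the middle lane's centre line; own x points away from the robot.
- pack_a: A twin pack filling one of the lanes: two steel tins (each 66 mm diameter, 48 mm high) one behind the other in a cardboard sleeve 135 x 70 x 24 mm. Origin: underside, centre of the rear tin; the front tin's centre is at own x = -67 mm. It may be in any lane.
- pack_b: A second twin pack, exactly like pack_a, filling another lane.
- lane_tin: The single tin, alone at the back of the lane that has room: round steel tin with lid, 66 mm diameter, 48 mm high. Origin: centre of its underside. It may be in any lane.
- spare_tin: The spare tin, standing alone on the table between the robot and the rack: round steel tin with lid, 66 mm diameter, 48 mm high, about 0.33 kg. Origin: centre of its underside.
- mug: White ceramic mug, 80 mm diameter, 90 mm high, to the left of the rack. Origin: centre of its underside. A bystander.
- tape_roll: Empty cardboard tape core, 100 mm diameter, 45 mm high, to the right of the work. Origin: centre of its underside. A bystander.
- stapler: Black and grey desk stapler, 130 x 36 x 56 mm, to the right of the rack. Origin: centre of its underside. A bystander.
Things that resemble listed ones, but are neither listed nor needed, are in the scene too. What is shaped like the spare_tin but orange or turquoise is not meant.

How it is judged:
By the outcome, as a careful person would: the job done as asked, in the order asked, and still so for the second after the job is handed in, with the robot touching nothing.
It also fails if it takes over 48 s, if anything falls off the work surface, if the arm or the gripper's body presses on something with over 40 N, if the wrist force passes 120 N, or if a joint passes its speed limit or range.

### The arm

A 7-joint arm with a two-finger parallel gripper is mounted at the origin on the work surface. World frame = base frame: x ahead of the robot, y to its left, z up, the work surface at z = 0. Lengths are in m, angles in rad, forces in N, time in s.
With the tool pointing down it reaches from about 0.4 to 0.875 m from the base axis. Payload 19.3 kg.
Tool frame: the origin (TCP) lies on the centre line of the jaws, within the pads' length; the fingertips stand 14 mm ahead of it and the grasp point (between the pads) lies 5 mm behind it; z points along the fingers, y is the line along which they close (so a half turn about z gives the same grasp; the last joint's range is limited). The gripper opens to 85 mm and grips with 20 to 120 N. Pads are 22 mm wide; open, the fingers measure 114 mm over their backs; the gripper's body (76 mm by 85 mm) begins 54 mm behind the grasp point. The pads swing forward as they close: fully open they stand 13 mm farther back than shut.
Start: joints at [-1.213, 0.521, -0.036, 1.599, 0.021, 1.021, -0.113], TCP at [0.259, 0.569, 0.245] pointing down, gripper open.
Joint ranges: [-2.91, 2.91], [-0.3, 2.13], [-1.5, 1.42], [0.17, 2.43], [-1.26, 4.41], [0.16, 1.93], [-2.52, 2.52]. Speed limits (rad/s): [1.89, 1.89, 2.39, 2.39, 3.01, 3.01, 3.01].

### API

Orientations are given as [roll, pitch, yaw] about the fixed x, y, z axes, in that order (R = Rz(yaw) Ry(pitch) Rx(roll)).
In Python, from workcell import bot, grab_frame, regions_of gives the robot as it stands. The module is installed in compiled form; this text tells all that it offers.
- The arm moves only by the tool play_rows, never from a script. Its argument "plan" is a list of rows, each a list of 3 entries, a list of its own where there are three numbers: the shift along the tool's x, y, z in units of 2.5 cm (1.0 is 2.5 cm), then the turn, a rotation vector about the tool's x, y, z in units of 0.15 rad (1.0 is 0.15 rad), then the closure, from -1 (fully open) to 1 (shut). In form: [[[tx, ty, tz], [rx, ry, rz], jaw], ...]. A call has 1 to 20 rows; each row shifts and turns the commanded pose from where the row before left it, along the tool's axes as they then stand; what a row does not reach is not made up. A row lasts 1/8 s, in which the tool goes at most 62.5 mm and 10.7 degrees, less where a joint would pass 70% of its speed; a pose out of reach is approached as far as the arm can. A call with a number of a shift or a turn outside -1 to 1 is refused whole. A call with a gripper value outside its range is refused whole. The fingers move at their own pace and stop on an object; "newtons" is the grip in N (left out, the last holds). Time passes only in rows, so rows that do not move let the fingers close. It gives the time, the measured TCP pose, the force, the opening and the grip force at its end, in the units of the state.
- bot.observe(): the state, without advancing time (a new reading comes with each control period).
- grab_frame(name): name is "scene" or "side" or "wrist"; returns a dict with "pixels" (420x560x3 uint8, red, green, blue), "depth" (420x560 float32, m along the optical axis (not along the pixel's ray), 0 where there is no reading), "camera_matrix" (3x3 intrinsics, pixels), "R" (3x3) and "t" (3): a world point X has camera coordinates R X + t. Camera axes: x right, y down, z forward; pixel columns grow to the right and rows downward; lengths in m; the calibration is good to about 2 mm. A picture is of the moment at which its call begins.
- bot.job_done(): hands the job in; it is judged then, once.
Trained networks look in the newest picture that a camera, given by its name, has taken for a name from the list of things; names that differ only in an ending like _2 or _b are one class to them, and where a whole thing is asked for, a point or a joint stands for the part that bears it (a point fixed in the world has none). Each returns a list of dicts, best first, with "p" (0 to 1); they miss things now and then, are a little off and sometimes report something else, mostly with a low value. They report only what shows in the picture. A call takes as long as a camera call. They do not tell look-alikes from the thing itself.
- regions_of(thing, camera): "mask" (420x560 bool, what is visible of it) and "box" ([left, top, right, bottom] in pixels, round what is visible of it).
The state is a dict: "clock": time; "qpos": joint angles; "qd": joint speeds; "joint_efforts": joint torques, N m; "position": TCP position; "tool_rot": TCP orientation; "force": force on the tool from outside, world axes, zero at the start; "moment": the same for the moment, N m; "grip_width": finger opening in m; "finger_force": force on a finger pad.
Only numpy, scipy, OpenCV 4.12 (cv2) and the standard library are available. Lean on these libraries where they do the work, as an engineer would, in place of code of your own. Each camera call takes 0.05 s, during which the arm holds its last target. There are 200 camera calls.

## Working session

There is one attempt and no reset: what is moved stays moved. The work goes in short steps, Python scripts to look and compute and a tool call to move; the robot and the scene stay as the last step left them, time stands still between calls to the robot, and variables do not carry over. Pictures are saved under pics/ and viewed, at most 10 in all, crops included, and the job is handed in when it is done.

Besides the shell and the picture viewer there is one more tool, called after "Request:" in YAML: its name, and indented under it one key for each argument. play_rows: Moves the arm, as the interface text tells. Its arguments: {"type":"object","properties":{"plan":{"type":"array"},"newtons":{"type":"number"}},"required":["plan"]}

```bash
mkdir -p pics
cat > h.py <<'E'
import numpy as np, cv2
from workcell import bot, grab_frame, regions_of
def cloud(f):
    K=f["camera_matrix"];d=f["depth"];v,u=np.mgrid[:d.shape[0],:d.shape[1]]
    P=np.stack([(u-K[0,2])/K[0,0]*d,(v-K[1,2])/K[1,1]*d,d],-1)
    return (P-f["t"])@f["R"]
E
python3 - <<'E'
from h import *
for c in("scene","side"):
    f=grab_frame(c);cv2.imwrite(f"pics/{c}0.png",f["pixels"][...,::-1]);P=cloud(f);np.save(c,P)
    for n in("rack","pack_a","lane_tin","spare_tin","mug","tape_roll","stapler"):
        for r in regions_of(n,c):
            m=r["mask"]&(f["depth"]>0);q=P[m]
            print(c,n,round(r["p"],2),np.round(r["box"]),np.round(np.median(q,0),3),np.round(np.percentile(q,2,0),3),np.round(np.percentile(q,98,0),3),f["pixels"][m].mean(0).round())
print(bot.observe())
E
```

```text
scene rack 0.91 [209. 210. 348. 296.] [ 0.705 -0.055  0.021] [ 0.557 -0.173  0.   ] [0.725 0.101 0.036] [65. 61. 63.]
scene pack_a 0.73 [287. 207. 337. 258.] [0.655 0.044 0.047] [0.582 0.018 0.013] [0.709 0.084 0.051] [86. 82. 81.]
scene pack_a 0.64 [216. 228. 259. 283.] [ 0.642 -0.129  0.048] [ 0.57  -0.16   0.022] [ 0.691 -0.094  0.05 ] [90. 86. 87.]
scene lane_tin 0.97 [265. 240. 296. 272.] [ 0.676 -0.042  0.048] [ 0.639 -0.068  0.008] [ 0.7   -0.007  0.051] [86. 84. 86.]
scene lane_tin 0.72 [211. 208. 348. 297.] [ 0.706 -0.057  0.022] [ 0.564 -0.174  0.001] [0.725 0.1   0.036] [63. 60. 62.]
scene lane_tin 0.27 [ 57. 225. 108. 268.] [ 0.457 -0.429  0.031] [ 0.399 -0.473  0.   ] [ 0.493 -0.381  0.047] [74. 57. 41.]
scene spare_tin 0.78 [196. 189. 225. 223.] [ 0.455 -0.125  0.046] [ 0.41  -0.153  0.003] [ 0.47  -0.093  0.051] [77. 75. 78.]
scene spare_tin 0.7 [153. 223. 186. 256.] [ 0.528 -0.249  0.047] [ 0.483 -0.279  0.003] [ 0.544 -0.217  0.05 ] [107.  58.  29.]
scene spare_tin 0.58 [180. 170. 210. 193.] [ 0.344 -0.132  0.044] [ 0.275 -0.161 -0.   ] [ 0.361 -0.09   0.05 ] [35. 73
[... 1573 characters left out ...]
 37.]
{'clock': 0.8, 'qpos': array([-1.21316998,  0.5213874 , -0.03632786,  1.59951872,  0.02120759,
        1.02112106, -0.11283516]), 'qd': array([ 0.00037686, -0.00143402, -0.00014336, -0.00028142,  0.00058993,
        0.00103729,  0.00031454]), 'joint_efforts': array([ 5.55513689e-04, -9.26798630e+01,  1.97848208e+00, -3.70258427e+01,
        1.81784813e-02,  1.94203720e-03,  6.69889437e-05]), 'position': array([0.25930983, 0.56864184, 0.24529161]), 'tool_rot': array([-3.14154276e+00, -3.04580826e-06,  2.71371668e+00]), 'force': array([-0.44409065,  0.76608891,  0.1876031 ]), 'moment': array([ 0.02466989,  0.01573696, -0.00548858]), 'finger_force': 0.0, 'grip_width': 0.08520378821621012}
```

Run:
```python
from h import *
im=cv2.imread("pics/scene0.png");cv2.imwrite("pics/crop0.png",cv2.resize(im[150:310,140:360],None,fx=3.6,fy=3.6,interpolation=cv2.INTER_CUBIC))
boxes=dict(scene=dict(spare=(194,187,227,225),lane=(263,238,298,274),orange=(151,221,188,258),turq=(178,168,212,195),rack=(205,200,352,300)),side=dict(spare=(272,231,301,264),lane=(319,193,349,214),orange=(323,246,360,282),turq=(230,246,264,282),rack=(272,180,380,255)))
for c in boxes:
    P=np.load(c+".npy")
    for n,(l,t,r,b) in boxes[c].items():
        q=P[t:b,l:r].reshape(-1,3)
        if n=="rack":
            for lo,hi in((.030,.039),(.017,.0245)):
                s=q[(q[:,2]>lo)&(q[:,2]<hi)&(q[:,0]>(.66 if lo>.025 else .5))]; print(c,n,lo,len(s),cv2.minAreaRect(s[:,:2].astype(np.float32)))
        else:
            s=q[(q[:,2]>.045)&(q[:,2]<.055)];print(c,n,len(s),cv2.minEnclosingCircle(s[:,:2].astype(np.float32)),s[:,2].mean(), (s.min(0)+s.max(0))/2)
# back stop inlier line
q=np.load("scene.npy")[200:300,205:352].reshape(-1,3);s=q[(q[:,2]>.032)&(q[:,2]<.038)&(q[:,0]>.68)]
print(cv2.fitLine(s[:,:2].astype(np.float32),cv2.DIST_HUBER,0,.01,.01).ravel(),s.min(0),s.max(0))
```

```text
scene spare 369 ((0.43762823939323425, -0.12077685445547104), 0.03420266509056091) 0.0482855687724359 [ 0.43767328 -0.12192918  0.04851533]
scene lane 566 ((0.6679668426513672, -0.03666871786117554), 0.033784739673137665) 0.04827020936804732 [ 0.66803753 -0.03651207  0.04809607]
scene orange 486 ((0.510724663734436, -0.2465452402830124), 0.03448827937245369) 0.04817025932450067 [ 0.51095904 -0.24756851  0.04823697]
scene turq 340 ((0.35866814851760864, -0.12345626205205917), 0.06598813831806183) 0.04818182941415655 [ 0.3586245  -0.12869412  0.04822821]
scene rack 0.03 755 ((0.6892889738082886, -0.03847123682498932), (0.2748766541481018, 0.051709435880184174), 84.55809020996094)
scene rack 0.017 1167 ((0.6315444111824036, -0.03174793720245361), (0.2772456705570221, 0.16793657839298248), 84.46430969238281)
side spare 349 ((0.43424540758132935, -0.12302619218826294), 0.03466113284230232) 0.048277458952649455 [ 0.43420183 -0.12371571  0.04842158]
side lane 240 ((0.6568959951400757, -0.04613460972905159), 0.0678291842341423) 0.04820106867870584 [ 0.66466767 -0.04617409  0.04842851]
side orange 403 ((0.509499728679657, -0.24973538517951965), 0.03484827280044556) 0.048385623665428375 [ 0.50879399 -0.24852267  0.04844084]
side turq 405 ((0.32538554072380066, -0.13081619143486023), 0.034346986562013626) 0.048418357146862726 [ 0.32490247 -0.13053281  0.04849992]
side rack 0.03 159 ((0.6846414804458618, -0.03898094594478607), (0.28161394596099854, 0.058842554688453674), 85.53838348388672)
side rack 0.017 661 ((0.6307337880134583, -0.03546641767024994), (0.2775118350982666, 0.16835959255695343), 84.2497329711914)
[ 0.09131599  0.99582195  0.70786655 -0.06529856] [ 0.68019177 -0.17742131  0.0320026 ] [0.72644451 0.09671679 0.03793466]
```

View pics/scene0.png

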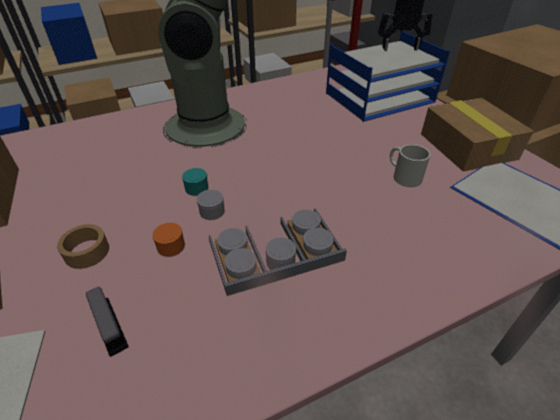

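View pics/crop0.png

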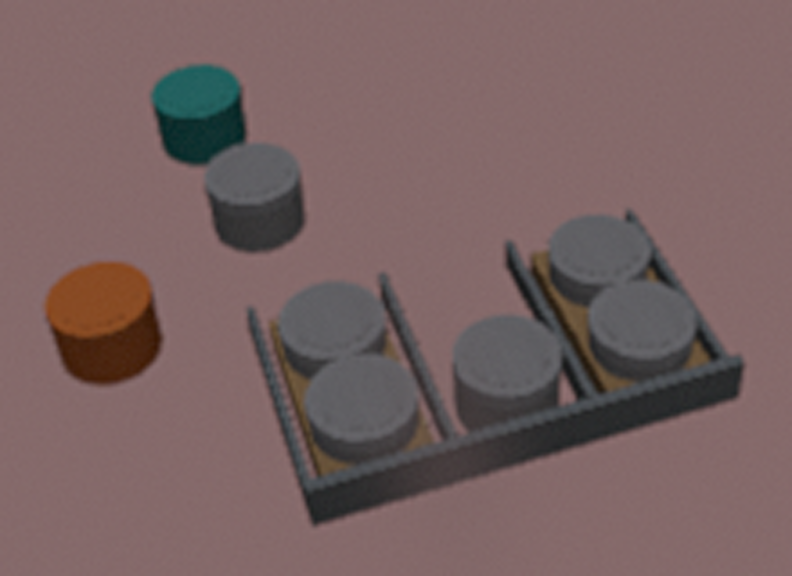

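Grey tin at scene pixel (210,205) is the spare: it is the only grey tin outside the rack. The look-alikes are orange at (169,239) and turquoise at (195,182). The crop confirms this, and shows the single lane tin at (280,254) in the middle lane.

Request:
play_rows:
  plan:
    - [[-1,-0.5,0],[0,0,-0.8],-1]
    - [[-1,-0.5,0],[0,0,-0.8],-1]
    - [[-1,-1,0],[0,0,-0.6],-1]
    - [[-1,-1,0],[0,0,0],-1]
    - [[-1,-1,0],[0,0,0],-1]
    - [[-0.5,-1,0],[0,0,0],-1]
    - [[0,-1,0],[0,0,0],-1]
    - [[0,-1,0],[0,0,0],-1]
    - [[0,-1,0],[0,0,0],-1]
    - [[0,-1,0],[0,0,0],-1]
    - [[0,-1,0],[0,0,0],-1]
    - [[0,-1,0],[0,0,0],-1]
    - [[0,-1,0],[0,0,0],-1]
    - [[0,-1,0],[0,0,0],-1]
    - [[0,-1,0],[0,0,0],-1]
    - [[0,-1,0],[0,0,0],-1]
    - [[0,-1,0],[0,0,0],-1]
    - [[0,-1,0],[0,0,0],-1]
    - [[0,-1,0],[0,0,0],-1]
    - [[0,-1,0],[0,0,0],-1]

```text
clock: 3.3
position: [0.3374, 0.0684, 0.2455]
tool_rot: [3.141, 0.001, 3.044]
force: [-0.3, 0.5, -0.6]
grip_width: 0.0853
finger_force: 0.0
```

Request:
play_rows:
  plan:
    - [[-0.6,-0.9,0.4],[0,0,0],-1]
    - [[-0.6,-0.9,0.4],[0,0,0],-1]
    - [[-0.6,-0.9,0.4],[0,0,0],-1]
    - [[-0.6,-0.9,0.4],[0,0,0],-1]
    - [[-0.6,-0.9,0.4],[0,0,0],-1]
    - [[-0.6,-0.9,0.4],[0,0,0],-1]
    - [[-0.6,-0.9,0.4],[0,0,0],-1]
    - [[-0.5,-0.9,0.4],[0,0,0],-1]
    - [[0,0,0],[0,0,0],-1]
    - [[0,0,0],[0,0,0],-1]

```text
clock: 4.55
position: [0.4367, -0.1211, 0.1654]
tool_rot: [3.141, -0.0, 3.044]
force: [-0.3, -0.5, -0.1]
grip_width: 0.0855
finger_force: 0.0
```

Run:
```python
from h import *
o=bot.observe();p=o["position"];print(p,o["tool_rot"])
f=grab_frame("wrist");cv2.imwrite("pics/w1.png",f["pixels"][...,::-1]);P=cloud(f)
for r in regions_of("spare_tin","wrist"):
    q=P[r["mask"]&(f["depth"]>0)];s=q[(q[:,2]>.044)&(q[:,2]<.054)]
    print(round(r["p"],2),np.round(r["box"]),len(s),cv2.minEnclosingCircle(s[:,:2].astype(np.float32)) if len(s) else 0)
for c in("side","scene"):
    f=grab_frame(c);P=cloud(f);m=(abs(P-p)[...,:2].max(-1)<.08)&(P[...,2]>.09)&(P[...,2]<.2)
    print(c,m.sum(),P[m][:,2].min() if m.any() else 0)
    cv2.imwrite(f"pics/{c}1.png",f["pixels"][...,::-1])
```

```text
[ 0.43667065 -0.12109142  0.16542356] [ 3.14139760e+00 -1.20605722e-04  3.04375885e+00]
0.92 [206.  11. 300. 110.] 7295 ((0.32411959767341614, -0.13062715530395508), 0.03363542631268501)
0.69 [111. 237. 199. 314.] 1674 ((0.5055440068244934, -0.25118327140808105), 0.03339889645576477)
0.67 [259. 297. 329. 378.] 2693 ((0.5898448824882507, -0.12190364301204681), 0.03413759171962738)
0.66 [238. 154. 320. 240.] 4732 ((0.43403664231300354, -0.12244217097759247), 0.03382733464241028)
side 246 0.16472989724222353
scene 161 0.16580066676155875
```

View pics/w1.png

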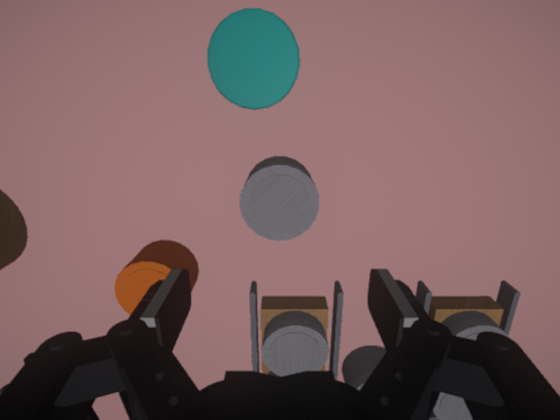

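The wrist view shows the spare tin at (279,200), centred between the open fingers. The open fingertips are level with the TCP.

Request:
play_rows:
  plan:
    - [[0.1,-0.1,0.8],[0,0,0],-1]
    - [[0,0,0.8],[0,0,0],-1]
    - [[0,0,0.8],[0,0,0],-1]
    - [[0,0,0.8],[0,0,0],-1]
    - [[0,0,0.8],[0,0,0],-1]
    - [[0,0,0.8],[0,0,0],-1]
    - [[0,0,0.6],[0,0,0],-1]
    - [[0,0,0],[0,0,0],-1]
    - [[0,0,0],[0,0,0],1]
    - [[0,0,0],[0,0,0],1]
    - [[0,0,0],[0,0,0],1]
    - [[0,0,0],[0,0,0],1]
    - [[0,0,0],[0,0,0],1]
  newtons: 30

```text
clock: 6.38
position: [0.4345, -0.1236, 0.0311]
tool_rot: [3.141, 0.001, 3.044]
force: [-0.9, 2.6, 7.1]
grip_width: 0.065
finger_force: 32.5
```

Run:
```python
from h import *
o=bot.observe();p=o["position"];print(p,o["tool_rot"],o["force"],o["grip_width"],o["finger_force"])
for c in("side","scene"):
    f=grab_frame(c);P=cloud(f);d=P-p;y=d@[.0974,.9953,0]
    m=(abs(d[...,0])<.016)&(abs(y)>.037)&(abs(y)<.05)&(P[...,2]>.008)&(P[...,2]<.06)
    print(c,m.sum(),np.percentile(P[m][:,2],[0,2,5,20]) if m.any() else 0)
    cv2.imwrite(f"pics/{c}2.png",f["pixels"][...,::-1])
    if c=="side": cv2.imwrite("pics/side2c.png",cv2.resize(f["pixels"][150:300,220:400,::-1],None,fx=4,fy=4))
```

```text
[ 0.43445788 -0.12356283  0.03106828] [3.14139308e+00 9.72742794e-04 3.04397586e+00] [-0.90465     2.64219375  7.13900025] 0.06498958201346593 32.48049974441528
side 91 [0.02416307 0.02481101 0.0266637  0.03472846]
scene 66 [0.02782624 0.02930893 0.03042313 0.03599537]
```

View pics/side2c.png

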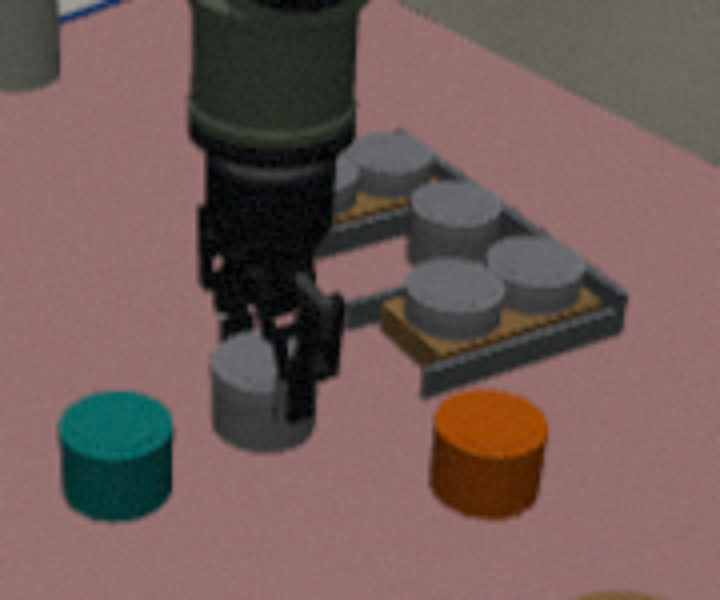

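Grip is good, but the tips stand at about 25 mm against 22 mm dividers. I'll regrip 5 mm higher.

Request:
play_rows:
  plan:
    - [[0,0,0],[0,0,0],-1]
    - [[0,0,0],[0,0,0],-1]
    - [[0,0,0],[0,0,0],-1]
    - [[0,0,-0.2],[0,0,0],-1]
    - [[0,0,0],[0,0,0],-1]
    - [[0,0,0],[0,0,0],1]
    - [[0,0,0],[0,0,0],1]
    - [[0,0,0],[0,0,0],1]
    - [[0,0,0],[0,0,0],1]
    - [[0,0,0],[0,0,0],1]
  newtons: 30

```text
clock: 7.72
position: [0.4341, -0.1237, 0.0354]
tool_rot: [3.141, 0.0, 3.044]
force: [-1.6, 1.6, 7.9]
grip_width: 0.065
finger_force: 31.0
```

Run:
```python
from h import *
o=bot.observe();p=o["position"];print(p,o["tool_rot"],o["force"],o["grip_width"])
f=grab_frame("wrist");cv2.imwrite("pics/w3.png",f["pixels"][...,::-1]);P=cloud(f)
for n in("lane_tin","spare_tin"):
  for r in regions_of(n,"wrist"):
    q=P[r["mask"]&(f["depth"]>0)];s=q[(q[:,2]>.044)&(q[:,2]<.054)]
    print(n,round(r["p"],2),np.round(r["box"]),len(s),cv2.minEnclosingCircle(s[:,:2].astype(np.float32)) if len(s) else 0)
for c in("side","scene"):
    f=grab_frame(c);P=cloud(f);d=P-p;y=d@[.0974,.9953,0]
    m=(abs(d[...,0])<.016)&(abs(y)>.037)&(abs(y)<.05)&(P[...,2]>.008)&(P[...,2]<.06)
    print(c,m.sum(),np.percentile(P[m][:,2],[0,2,5,20]))
    # divider tops in rack frame, yaw -0.096, near origin (0.627,-0.034)
    e=np.array([np.cos(-.096),np.sin(-.096)]);n=np.array([-e[1],e[0]]);r=P[...,:2]-[.627,-.034];X=r@e;Y=r@n
    for k in(-45,45):
        m=(P[...,2]>.016)&(P[...,2]<.025)&(abs(Y-k/1000)<.009)&(X>-.09)&(X<.0)
        if m.sum()>8: print("div",k,m.sum(),np.median(Y[m]),np.percentile(X[m],1),np.polyfit(X[m],Y[m],1))
```

```text
[ 0.43413021 -0.1236555   0.03544579] [3.14146888e+00 5.56289147e-05 3.04380928e+00] [-1.58714209  1.61736363  7.88784953] 0.06503718717521521
spare_tin 0.82 [  0. 330. 155. 420.] 98 ((0.4925655126571655, -0.24492795765399933), 0.02936682663857937)
spare_tin 0.66 [204. 200. 355. 360.] 15203 ((0.4341561794281006, -0.1252419650554657), 0.033935122191905975)
spare_tin 0.6 [128.   0. 332. 126.] 20348 ((0.3240964710712433, -0.13067352771759033), 0.033693183213472366)
side 81 [0.02866241 0.02916868 0.03068196 0.03754531]
div -45 43 -0.04613703554555562 -0.07757310465709899 [ 0.02456184 -0.04444604]
div 45 47 0.044086455644637146 -0.04766357977182502 [0.0731953  0.04685184]
scene 58 [0.03009345 0.03124259 0.03461454 0.03995713]
div -45 73 -0.04319323018801857 -0.07848346282209748 [ 0.00083487 -0.04325791]
div 45 75 0.04620599445238081 -0.07757628724600585 [-0.0089098   0.04591853]
```

Request:
play_rows:
  plan:
    - [[-0.2,0.4,0],[0,0,0],1]
    - [[-0.2,0.4,0],[0,0,0],1]
    - [[-0.2,0.4,0],[0,0,0],1]
    - [[-0.2,0.4,0],[0,0,0],1]
    - [[-0.2,0.4,0],[0,0,0],1]
    - [[-0.2,0.4,0],[0,0,0],1]
    - [[-0.2,0.4,0],[0,0,0],1]
    - [[-0.2,0.4,0],[0,0,0],1]
    - [[-0.2,0.4,0],[0,0,0],1]
    - [[-0.2,0.4,0],[0,0,0],1]
    - [[-0.2,0.3,0],[0,0,0],1]
    - [[0,0,0],[0,0,0],1]
    - [[0,0,0],[0,0,0],1]

```text
clock: 9.6
position: [0.4995, -0.0221, 0.0355]
tool_rot: [-3.142, 0.0, 3.044]
force: [-1.6, 0.3, 8.3]
grip_width: 0.0652
finger_force: 31.4
```

Run:
```python
from h import *
o=bot.observe();p=o["position"];print(p,o["tool_rot"],o["force"],o["grip_width"])
f=grab_frame("scene");P=cloud(f)
e=np.array([np.cos(-.096),np.sin(-.096)]);n=np.array([-e[1],e[0]]);r=P[...,:2]-[.627,-.034];X=r@e;Y=r@n
t=p[:2]-[.627,-.034];print("tcp own",t@e,t@n)
m=(P[...,2]>.044)&(P[...,2]<.053)&(abs(Y)<.045)&(X>0)&(X<.09)
print("lane tin own",m.sum(),cv2.minEnclosingCircle(np.stack([X[m],Y[m]],1).astype(np.float32)))
m=(P[...,2]>.046)&(P[...,2]<.051)&(abs(Y)<.04)&(X>-.17)&(X<-.085)
print("spare own",m.sum(),cv2.minEnclosingCircle(np.stack([X[m],Y[m]],1).astype(np.float32)))
cv2.imwrite("pics/s4.png",cv2.resize(f["pixels"][150:310,140:360,::-1],None,fx=3.6,fy=3.6))
```

```text
[ 0.49946306 -0.02213998  0.03549405] [-3.14159144e+00  2.50921396e-04  3.04363529e+00] [-1.64668266  0.32580666  8.30619618] 0.065231901364322
tcp own -0.12808650956408274 -0.00041934221833600586
lane tin own 570 ((0.040494855493307114, 0.0022065304219722748), 0.034652773290872574)
spare own 363 ((-0.12070572376251221, -0.001307629863731563), 0.03874637559056282)
```

View pics/s4.png

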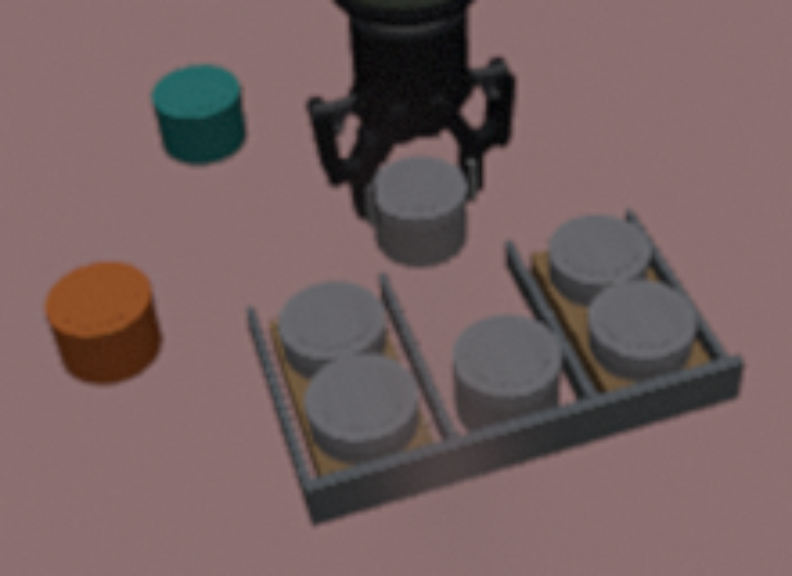

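The tin is squarely in front of the middle lane at crop pixel (420,210). Sliding it in, and creeping at the end.

Request:
play_rows:
  plan:
    - [[-0.4,0,0],[0,0,0],1]
    - [[-0.4,0,0],[0,0,0],1]
    - [[-0.4,0,0],[0,0,0],1]
    - [[-0.4,0,0],[0,0,0],1]
    - [[-0.4,0,0],[0,0,0],1]
    - [[-0.4,0,0],[0,0,0],1]
    - [[-0.4,0,0],[0,0,0],1]
    - [[-0.4,0,0],[0,0,0],1]
    - [[-0.2,0,0],[0,0,0],1]
    - [[0,0,0],[0,0,0],1]
    - [[0,0,0],[0,0,0],1]

```text
clock: 11.02
position: [0.5828, -0.0304, 0.0355]
tool_rot: [3.142, -0.002, 3.044]
force: [-8.5, 1.7, 16.3]
grip_width: 0.0651
finger_force: 32.4
```

```bash
cat > m.py <<'E'
from h import *
o=bot.observe();p=o["position"];print(p,o["tool_rot"],o["force"],o["grip_width"])
e=np.array([np.cos(-.096),np.sin(-.096)]);n=np.array([-e[1],e[0]])
t=p[:2]-[.627,-.034];print("tcp own",t@e,t@n)
for c in("scene","side","wrist"):
    f=grab_frame(c);P=cloud(f);r=P[...,:2]-[.627,-.034];X=r@e;Y=r@n
    m=(P[...,2]>.046)&(P[...,2]<.051)&(abs(Y)<.034)&(X>-.1)&(X<.09)
    h=np.histogram(X[m&(abs(Y)<.012)],np.arange(-.08,.09,.004))[0];print(c,h)
    for lo,hi in((-.075,.007),(.008,.09)):
        k=m&(X>lo)&(X<hi)
        if k.sum()>20: print(k.sum(),np.round(cv2.minEnclosingCircle(np.stack([X[k],Y[k]],1).astype(np.float32))[0],4))
    if c=="scene":cv2.imwrite(f"pics/s{o['clock']:.1f}.png",cv2.resize(f["pixels"][150:310,140:360,::-1],None,fx=3.6,fy=3.6))
E
python3 m.py;ls pics
```

```text
[ 0.58281774 -0.03040499  0.03548394] [ 3.14154464e+00 -2.28551993e-03  3.04369108e+00] [-8.46912726  1.70851361 16.25579073] 0.06507867393277345
tcp own -0.04432341136475194 -0.000656531118897367
scene [ 0  6  9 11 13  8 15 12 11 13 10 17 10 15 16  9 13 12  0  0  0  1 12 13
 12 16 15 14 14 15 15 15 14 19 14 15 20 14  7  0  0  0]
436 [-0.0409 -0.0006]
543 [0.0413 0.0019]
side [1 5 8 5 7 4 7 6 5 7 7 4 2 0 0 0 1 0 0 0 0 1 0 2 3 4 4 5 5 5 7 6 6 3 5 5 5
 4 0 0 0 0]
151 [-0.035  -0.0038]
161 [ 0.0379 -0.0021]
wrist [ 73 458 497 499 478 464 453 435 431 423 390 391 372 377 349 301 227   8
   0   0   0   0   0   0   0   0   0   0   0   0   0   0   0   0   0   0
   0   0   0   0   0   0]
14244 [-0.0452  0.0001]
crop0.png
s11.0.png
s4.png
scene0.png
scene1.png
scene2.png
side0.png
side1.png
side2.png
side2c.png
w1.png
w3.png
```

Request:
play_rows:
  plan:
    - [[-0.1,0,0],[0,0,0],1]
    - [[-0.1,0,0],[0,0,0],1]
    - [[-0.1,0,0],[0,0,0],1]
    - [[-0.1,0,0],[0,0,0],1]
    - [[-0.1,0,0],[0,0,0],1]
    - [[0,0,0],[0,0,0],1]

```text
clock: 11.92
position: [0.5949, -0.0316, 0.0355]
tool_rot: [3.142, -0.003, 3.044]
force: [-12.2, 1.2, 19.2]
grip_width: 0.0646
finger_force: 32.6
```

Request:
play_rows:
  plan:
    - [[-0.06,0,0],[0,0,0],1]
    - [[-0.06,0,0],[0,0,0],1]
    - [[0,0,0],[0,0,0],1]

```text
clock: 12.3
position: [0.5977, -0.0318, 0.0355]
tool_rot: [3.142, -0.003, 3.044]
force: [-13.7, 1.4, 19.4]
grip_width: 0.0649
finger_force: 32.7
```

```bash
python3 m.py
```

```text
[ 0.59772881 -0.03184296  0.03546309] [ 3.14151367 -0.00347372  3.04370126] [-13.70363774   1.37672937  19.44763518] 0.06494013348705446
tcp own -0.02934317060705497 -0.0006586136748647702
scene [ 0  0  0  0  0  8  8 13 16 11 12 10 13 12 13 15 12 12 15 17 11 10  9 14
 12 13 14 10 16 16 15 17 12 19 12 16 20 17  5  0  0  0]
451 [-0.026   0.0003]
536 [0.0405 0.0018]
side [0 0 0 0 4 7 5 9 7 6 6 8 4 7 5 2 4 0 0 0 0 0 0 0 0 1 0 1 3 3 4 4 6 7 3 5 5
 4 0 0 0 0]
156 [-0.0322 -0.0012]
111 [ 0.0379 -0.0011]
wrist [  0   0   0   0 184 476 498 489 481 463 445 439 411 425 406 373 374 370
 339 288 153 171 197   2   0   0   0   0   0   0   0   0   0   0   0   0
   0   0   0   0   0   0]
14523 [-0.0269 -0.0002]
212 [0.0086 0.0009]
```

Request:
play_rows:
  plan:
    - [[-0.06,0,0],[0,0,0],1]
    - [[0,0,0],[0,0,0],1]

```text
clock: 12.7
position: [0.5992, -0.032, 0.0355]
tool_rot: [3.141, -0.003, 3.044]
force: [-13.3, 1.2, 19.3]
grip_width: 0.0654
finger_force: 32.6
```

```bash
cat > g.py <<'E'
from h import *
e=np.array([np.cos(-.096),np.sin(-.096)]);n=np.array([-e[1],e[0]])
for c in("wrist","scene"):
    f=grab_frame(c);P=cloud(f);r=P[...,:2]-[.627,-.034];X=r@e;Y=r@n
    m=(P[...,2]>.0455)&(P[...,2]<.052)&(abs(Y)<.006)&(X>-.08)&(X<.09)
    x=np.sort(X[m]);print(c,x[0],x[-1]);g=np.diff(x);i=np.argsort(g)[-3:];print([(round(x[k],4),round(x[k+1],4)) for k in i])
    cv2.imwrite(f"pics/g_{c}_{bot.observe()['clock']:.1f}.png",f["pixels"][...,::-1])
E
python3 g.py; ls pics|grep g_
```

```text
wrist -0.06161467194451761 0.01337029905073281
[(np.float64(0.0045), np.float64(0.0047)), (np.float64(0.0039), np.float64(0.0041)), (np.float64(-0.0616), np.float64(-0.0613))]
scene -0.05833716976563063 0.07404725405363007
[(np.float64(-0.0581), np.float64(-0.0558)), (np.float64(-0.015), np.float64(-0.0126)), (np.float64(0.012), np.float64(0.0149))]
g_scene_12.8.png
g_wrist_12.8.png
```

Request:
play_rows:
  plan:
    - [[-0.06,0,0],[0,0,0],1]
    - [[0,0,0],[0,0,0],1]

```text
clock: 13.05
position: [0.6001, -0.0321, 0.0355]
tool_rot: [3.141, -0.005, 3.044]
force: [-17.4, 2.7, 24.4]
grip_width: 0.0651
finger_force: 33.0
```

```bash
python3 g.py; ls pics|grep g_
python3 - <<'E'
import cv2,glob
f=sorted(glob.glob('pics/g_wrist*'))[-1];i=cv2.imread(f);print(f);cv2.imwrite('pics/gz.png',cv2.resize(i[180:420,130:430],None,fx=2.5,fy=2.5)*2)
E
```

```text
wrist -0.06048309412894654 0.014729900387301228
[(np.float64(0.0051), np.float64(0.0053)), (np.float64(-0.0605), np.float64(-0.0602)), (np.float64(0.0143), np.float64(0.0146))]
scene -0.05789733844254552 0.07523976734194096
[(np.float64(-0.0109), np.float64(-0.0085)), (np.float64(0.013), np.float64(0.0157)), (np.float64(0.0222), np.float64(0.0251))]
g_scene_12.8.png
g_scene_13.2.png
g_wrist_12.8.png
g_wrist_13.1.png
pics/g_wrist_13.1.png
```

View pics/gz.png

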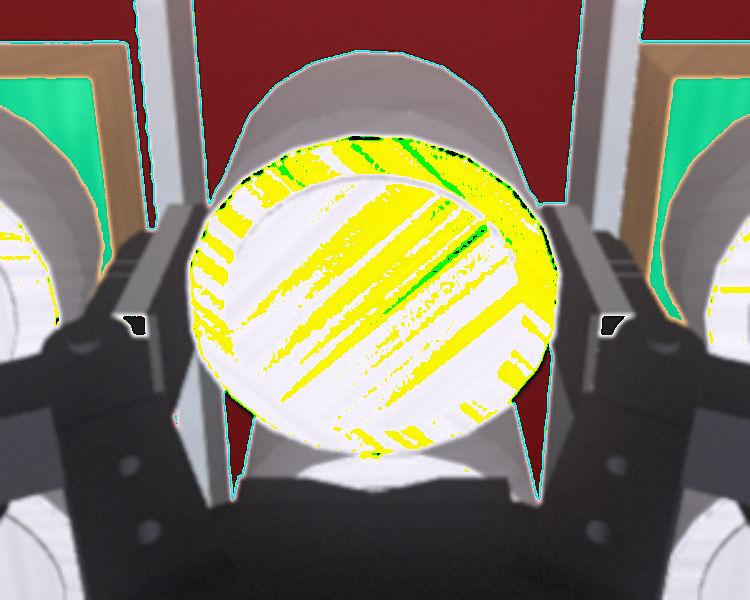

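Request:
play_rows:
  plan:
    - [[-0.06,0,0],[0,0,0],1]
    - [[0,0,0],[0,0,0],1]

```text
clock: 13.4
position: [0.6016, -0.0322, 0.0355]
tool_rot: [3.142, -0.005, 3.044]
force: [-19.0, 1.7, 22.9]
grip_width: 0.0649
finger_force: 33.0
```

```bash
python3 g.py
```

```text
wrist -0.059040918773505674 0.01580513053522917
[(np.float64(0.0155), np.float64(0.0157)), (np.float64(0.0009), np.float64(0.0011)), (np.float64(0.0152), np.float64(0.0155))]
scene -0.05480569981196483 0.07568075125580992
[(np.float64(0.0409), np.float64(0.0432)), (np.float64(0.0554), np.float64(0.0579)), (np.float64(0.068), np.float64(0.0705))]
```

The lane tin has just begun to move with the spare, so they are in contact. Releasing partway, since the neighbouring tins are close, and lifting off.

Request:
play_rows:
  plan:
    - [[0,0,0],[0,0,0],-0.74]
    - [[0,0,0],[0,0,0],-0.74]
    - [[0,0,0],[0,0,0],-0.74]
    - [[0,0,0],[0,0,0],-0.74]
    - [[0,0,-0.2],[0,0,0],-0.74]
    - [[0,0,-0.4],[0,0,0],-0.74]
    - [[0,0,-0.6],[0,0,0],-0.74]
    - [[0,0,-0.8],[0,0,0],-0.74]
    - [[0,0,-1],[0,0,0],-0.74]
    - [[0,0,-1],[0,0,0],-0.74]
    - [[1,0,-1],[0,0,0],-0.74]
    - [[1,0,-1],[0,0,0],-0.74]
    - [[1,0,0],[0,0,0],-0.74]
    - [[1,0,0],[0,0,0],-0.74]
    - [[0,0,0],[0,0,0],-0.74]

```text
clock: 15.38
position: [0.5033, -0.0225, 0.1867]
tool_rot: [3.141, 0.001, 3.044]
force: [0.4, -0.5, -0.5]
grip_width: 0.0745
finger_force: 0.0
```

```bash
python3 m.py; python3 g.py; cp "$(ls -t pics/s1*.png|head -1)" pics/fin.png
python3 - <<'E'
from h import *
f=grab_frame("wrist");i=f["pixels"][...,::-1];cv2.imwrite("pics/finw.png",i)
E
```

```text
[ 0.503344   -0.02247346  0.18667932] [3.14092494e+00 6.76000852e-04 3.04375467e+00] [ 0.44100935 -0.52020545 -0.50558465] 0.07454649050242805
tcp own -0.12419148231481024 -0.0003792850401352941
scene [ 0  0  0  0  0  1  9  6 18  9 13 11 11 14 10 16 11 11 12 13 16 11 10 15
 13 11 15 14 15 16 12 14 18 15 17 14 18 20 13  1  0  0]
447 [-0.0228 -0.0016]
547 [ 0.0417 -0.0014]
side [ 0  0  0  0  0  3  8  7  7  5  7  5  4 10  5  6  7  3  8  4  6  4  6  4
  8  5  6  6  3  7  6  4  5  6  3  7  7  5  1  0  0  0]
214 [-0.0241 -0.0033]
201 [ 0.0393 -0.0001]
wrist [ 0  0  0  0  0 28 83 85 83 88 89 81 86 84 77 81 80 74 74 69 60 31 63 63
 75 65 72 68 65 68 70 64 68 62 65 60 44 42  2  0  0  0]
2612 [-0.0262 -0.0028]
2136 [0.0396 0.0001]
wrist -0.058619060753781725 0.07298339503784484
[(np.float64(0.067), np.float64(0.0678)), (np.float64(0.0567), np.float64(0.0575)), (np.float64(-0.0004), np.float64(0.0005))]
scene -0.05509896968985744 0.07687967260031539
[(np.float64(-0.032), np.float64(-0.0297)), (np.float64(0.0091), np.float64(0.0115)), (np.float64(0.0177), np.float64(0.0201))]
```

View pics/fin.png

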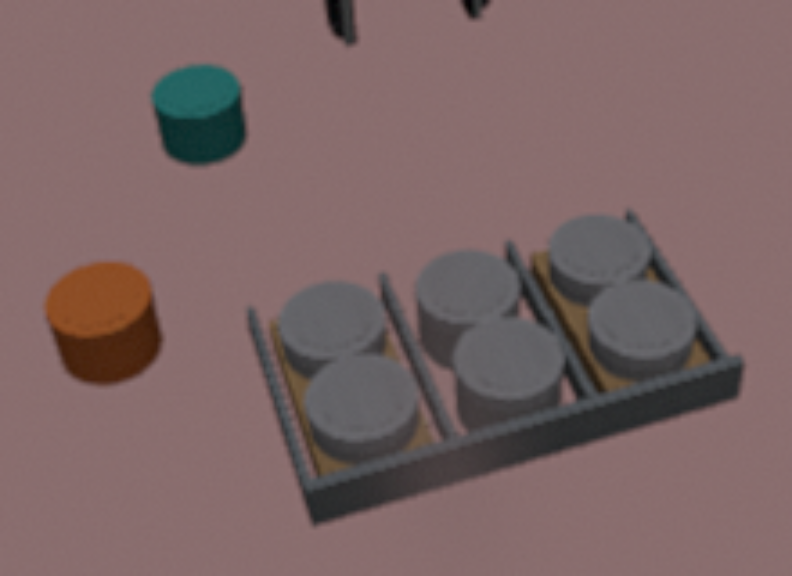

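View pics/finw.png

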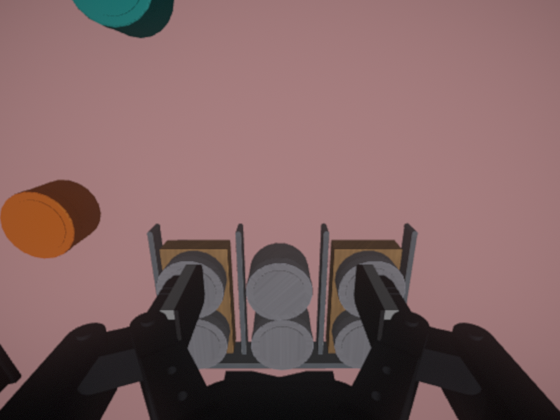

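The spare tin sits upright in the middle lane (crop (467,295)) and touches the lane tin (508,365). The measured centre distance is about 66 mm, and the packs are undisturbed.

```bash
python3 -c "
from workcell import bot
print(bot.job_done())"
```

```text
the job is handed in; nothing more can be done
None
```

The spare tin was slid along the table into the middle lane until it touched the lane tin, nudging that tin back about 1–2 mm; the packs look undisturbed, the arm never went near the mug, tape roll or stapler, and the job is handed in.

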